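Load the finishing turntable, then draw and hold its index plunger

TASK

I am waxing plaques on the indexing turntable. While its plunger still locks it, take the sanded plaque (not the small offcut) from the bench stand and stand it on its long edge, fully down and centred, in the free middle slot of the turntable's rack, and let go of it. Then grip the plunger's knob, pull it straight back as far as it goes so that the pin is clear of the hole in the rim, and finish while still holding it there, so that I can swing the table round; leave the other plaques, the offcut, the wax tin and the sanding block where they are.

Things in the scene. Friction and masses are not known exactly. Their poses are not given: they have to be found in the camera images.
- plaque: The sanded plaque to load: plain light-wood board, 10 mm thick (own x), 100 mm long (own y), 80 mm high (own z), about 80 g, a brass keyhole hanger flush in one face. It starts upright on its long edge in either one of the bench stand's two slots; 62 mm of it stand free above the stand. Origin: centre of its lower long edge.
- bench_stand: Low dark wooden stand, fixed to the bench, to the right of the turntable as the robot sees it: 112 mm (x) x 60 mm (y), 30 mm high, with two slots along its y at x = -35 and +35 mm, 13 mm wide, 18 mm deep. Origin: centre of its underside.
- offcut: Small light-wood test offcut, 10 mm thick (own x), 70 mm long, 46 mm high, upright in the bench stand's other slot. Leave it there. Origin: centre of its lower edge.
- stand: Fixed base of the turntable, 210 mm across, 18 mm thick, with a tongue under the plunger to y = 137 mm. Origin: on the turntable's axis at the bench top; z up, y level towards the plunger. On it turns a plywood disc of 210 mm diameter, top at z = 58 mm, carrying a wooden rack 172 mm (x) x 60 mm (y), 30 mm high. The seated plunger locks the disc (0.01 rad of play); with it drawn the disc turns freely.
- free_slot (a point): Centre of the floor of the rack's free middle slot, 70 mm above the bench. x: across the slots; y: along them, level, towards the plunger; z up. The slot is 13 mm wide, its mouth bevelled to 21 mm; 18 mm deep; 60 mm long and open at both ends, so a centred plaque overhangs 20 mm at each end. The neighbouring slots are 66 mm away at +x and -x.
- plaque_a: A like plaque (10 x 100 x 80 mm) already upright in the slot at x = -66 mm of free_slot; leave it. Origin: centre of its lower edge; x its thickness.
- plaque_b: A like plaque (10 x 100 x 80 mm) already upright in the slot at x = +66 mm of free_slot; leave it. Origin: centre of its lower edge; x its thickness.
- knob (a point): Centre of the index plunger's black knurled knob: a level cylinder, 28 mm diameter, 24 mm long, 49 mm above the bench, 161 mm from the turntable's axis. Its axis is y, pointing away from the disc: the way to pull. Steel bracket behind it: 50 mm wide (x), 70 mm high, 42 mm behind this point. Bare bench below it; it can be gripped from above across its diameter (along x).
- plunger (a joint): How far the plunger is drawn, in m: 0 = pin seated 9 mm deep in its hole in the disc's rim; 0.014 = at its stop, fully back, pin 5 mm clear of the rim. A spring draws it home, 5 N when seated and 10 N at the stop; it snaps back if let go.
- wax_tin: Bystander: round tin of paste wax, 79 mm diameter, 47 mm high, on the bench. Origin: centre of its underside.
- sanding_block: Bystander: brown rubber sanding block, 52 x 68 x 24 mm, flat on the bench between the bench stand and the cable that runs along the bench. Origin: centre of its underside.

How it is judged:
By the outcome, as a careful person would: the job done as asked, in the order asked, and still so for the second after the job is handed in, while the arm keeps its last pose, push and grip.
It also fails if it takes over 45 s, if anything falls off the work surface, if the arm or the gripper's body presses on something with over 40 N, if the wrist force passes 120 N, or if a joint passes its speed limit or range.

ROBOT

A 6-joint arm with a two-finger parallel gripper is mounted at the origin on a cart in front of the work surface, level with it; the furniture and walls round the work are solid. World frame = base frame: x ahead of the robot, y to its left, z up, the work surface at z = 0. Lengths are in m, angles in rad, forces in N, time in s.
With the tool pointing down it reaches from about 0.25 to 0.775 m from the base axis. Payload 4 kg.
Tool frame: the origin (TCP) lies at the very end of the fingers, on their centre line; the grasp point (between the pads) lies 19 mm behind it (robot.pinch_z is the distance from the TCP to the grasp point, in m); z points along the fingers, y is the line along which they close (so a half turn about z gives the same grasp; the last joint's range is limited). The gripper opens to 94 mm and grips with 3 to 60 N. Pads are 16 mm wide; open, the fingers measure 119 mm over their backs; the gripper's body (75 mm by 177 mm) begins 78 mm behind the grasp point.
Start: joints at [-1.369, 0.087, 1.371, -0, 1.684, -0.103], TCP at [0.165, -0.525, 0.206] pointing down, gripper open.
Joint ranges: [-3.1, 3.1], [-0.76, 2.03], [0.27, 2.55], [-1.08, 4.22], [0.17, 2.65], [-2.57, 2.57]. Speed limits (rad/s): [2.79, 2.79, 3.14, 3.14, 3.14, 3.14].

INTERFACE

Orientations are given as [roll, pitch, yaw] about the fixed x, y, z axes, in that order (R = Rz(yaw) Ry(pitch) Rx(roll)).
In Python, from bench import robot gives the robot as it stands.
- The arm moves only by the tool arm_command, never from a script. Its argument "targets" is one flat list of numbers, 7 for each row, row after row: the turn, a rotation vector about the tool's x, y, z in degrees, then the shift along the tool's x, y, z in mm, then the closure, from -1 (fully open) to 1 (shut). In form: [ax, ay, az, x, y, z, hand, ax, ay, az, x, y, z, hand, ...]. A call has 1 to 20 rows; each row is the pose to reach, as a shift and turn from the pose commanded when the call began, along the tool's axes at that moment; what a row does not reach only later rows make up. A row lasts 1/10 s, in which the tool goes at most 50 mm and 8.59 degrees, less where a joint would pass 70% of its speed; a pose out of reach is approached as far as the arm can. A call with a gripper value outside its range is refused whole. The fingers move at their own pace and stop on an object; the grip force is fixed at half the most. Time passes only in rows, so rows that repeat a pose let the fingers close. It gives the time, the measured TCP pose, the force, the opening and the grip force at its end, in the units of the state.
- robot.get_obs(): the state, without advancing time (a new reading comes with each control period).
- robot.snapshot(name): name is "side" or "top"; returns a dict with "color" (384x512x3 uint8, red, green, blue), "range_z" (384x512 float32, m along the optical axis (not along the pixel's ray), 0 where there is no reading), "fx", "fy", "cx", "cy" (pixels), "dist_coeffs" ([k1, k2, p1, p2, k3] as OpenCV has them; the pictures are not rectified), "T" (4x4, takes a point from camera to world coordinates). Camera axes: x right, y down, z forward; pixel columns grow to the right and rows downward; lengths in m; the calibration is good to about 2 mm. A picture is of the moment at which its call begins.
- robot.close_job(): hands the job in; it is judged then, once.
The state is a dict: "time": time; "joint_positions": joint angles; "qvel": joint speeds; "joint_torque": joint torques, N m; "tool_pos": TCP position; "ee_rot": TCP orientation; "wrist_force": force on the tool from outside, world axes, zero at the start; "wrist_torque": the same for the moment, N m; "width": finger opening in m; "finger_force": force on a finger pad.
Only numpy, scipy, OpenCV 4.12 (cv2) and the standard library are available. Lean on these libraries where they do the work, as an engineer would, in place of code of your own. Each camera call takes 0.05 s, during which the arm holds its last target. There are 200 camera calls.

## Working session

There is one attempt and no reset: what is moved stays moved. The work goes in short steps, Python scripts to look and compute and a tool call to move; the robot and the scene stay as the last step left them, time stands still between calls to the robot, and variables do not carry over. Pictures are saved under pics/ and viewed, at most 10 in all, crops included, and the job is handed in when it is done.

Besides the shell and the picture viewer there is one more tool, called in YAML: its name, and indented under it one key for each argument. arm_command: Moves the arm, as the interface text tells. Its arguments: {"type":"object","properties":{"targets":{"type":"array"}},"required":["targets"]}

```bash
mkdir -p pics; ls; cat > h.py <<'E'
import numpy as np, cv2
from bench import robot
def snap(n):
    s=robot.snapshot(n); np.savez(f'pics/{n}.npz',**s); return s
def load(n): return np.load(f'pics/{n}.npz')
def K(s): return np.array([[s['fx'],0,s['cx']],[0,s['fy'],s['cy']],[0,0,1.]])
def rays(s,uv):
    p=cv2.undistortPoints(np.array(uv,float).reshape(-1,1,2),K(s),s['dist_coeffs']).reshape(-1,2)
    return np.c_[p,np.ones(len(p))]
def onplane(s,uv,z):
    T=s['T']; d=rays(s,uv)@T[:3,:3].T; o=T[:3,3]
    return o+d*((z-o[2])/d[:,2])[:,None]
def cloud(s):
    h,w=s['range_z'].shape; v,u=np.mgrid[:h,:w]
    r=rays(s,np.c_[u.ravel(),v.ravel()])*s['range_z'].reshape(-1,1)
    return (r@s['T'][:3,:3].T+s['T'][:3,3]).reshape(h,w,3)
E
python3 - <<'E'
from h import *
for n in('top','side'):
    s=snap(n); cv2.imwrite(f'pics/{n}0.png',cv2.cvtColor(s['color'],cv2.COLOR_RGB2BGR)); print(n,s['T'].round(3).tolist(),s['fx'],s['dist_coeffs'])
print(robot.get_obs())
E
```

```text
pics
top [[-0.002, -0.992, 0.129, 0.442], [-1.0, 0.004, 0.019, -0.129], [-0.019, -0.129, -0.991, 0.901], [0.0, 0.0, 0.0, 1.0]] 378.1852342991747 [-0.12163062  0.          0.          0.          0.        ]
side [[0.97, -0.157, 0.188, 0.36], [-0.244, -0.574, 0.782, -0.84], [-0.015, -0.804, -0.595, 0.607], [0.0, 0.0, 0.0, 1.0]] 389.71067159748594 [-0.02963835  0.          0.          0.          0.        ]
{'time': 0.1, 'joint_positions': array([-1.36910993e+00,  8.78361962e-02,  1.37207689e+00, -1.35215116e-05,
        1.68362491e+00, -1.03080010e-01]), 'qvel': array([-0.00214139, -0.0029008 , -0.00635757,  0.00087699, -0.00088376,
       -0.00172131]), 'joint_torque': array([ 1.85123041e-03, -3.41251123e+01, -3.03302264e+01,  7.20580970e-02,
        3.04039847e-02, -9.78363596e-05]), 'tool_pos': array([ 0.16493988, -0.52416298,  0.20445909]), 'ee_rot': array([-3.13965626e+00, -1.86803266e-04,  3.04764715e-01]), 'wrist_force': array([ 0.53604794,  0.76826197, -0.96742217]), 'wrist_torque': array([-0.03744183, -0.06950382, -0.0389069 ]), 'finger_force': 0.0, 'width': 0.09399135981400288}
```

View pics/top0.png

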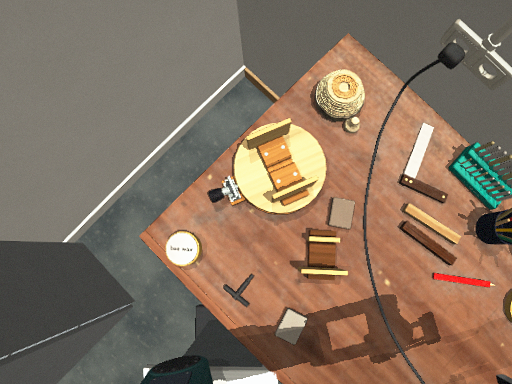

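View pics/side0.png

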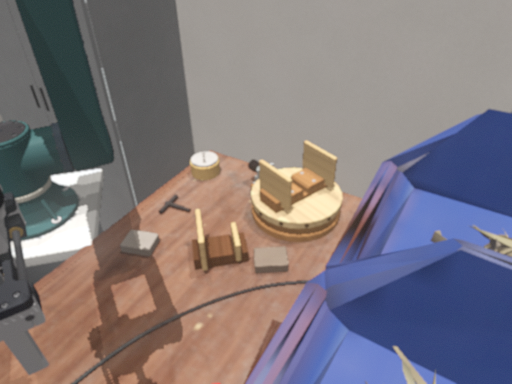

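Top view: the plaque is upright at (325,271) in the bench stand and the offcut at (323,238). The disc centre is at about (280,168), the knob at (214,195), and the tin at (183,248). Next I'll measure from depth.

```bash
python3 - <<'E'
from h import *
s=load('top');P=cloud(s);hsv=cv2.cvtColor(s['color'],cv2.COLOR_RGB2HSV)
def rect(box,zlo,zhi,name):
    u0,v0,u1,v1=box; Q=P[v0:v1,u0:u1].reshape(-1,3); Q=Q[(Q[:,2]>zlo)&(Q[:,2]<zhi)]
    r=cv2.minAreaRect((Q[:,:2]*1000).astype(np.float32)); 
    print(name,len(Q),'c',np.round(r[0],1),'size',np.round(r[1],1),'ang',round(r[2],1),'z',np.percentile(Q[:,2],[5,50,95]).round(4))
    return r
rect((290,260,360,285),.080,.105,'plaque top')
rect((290,225,360,250),.050,.075,'offcut top')
rect((295,225,350,285),.02,.036,'bench stand')
rect((235,110,305,160),.135,.17,'A top')
rect((260,160,330,215),.135,.17,'B top')
rect((225,115,335,220),.048,.066,'disc')
rect((225,115,335,220),.078,.1,'rack')
rect((200,180,226,206),.035,.075,'knob')
rect((160,225,206,270),.03,.06,'tin')
rect((222,170,246,206),.06,.08,'bracket')
print('bench z',P[300:320,200:220,2].mean(), P[210,380])
# magnified crop
c=cv2.cvtColor(s['color'],cv2.COLOR_RGB2BGR)[100:300,150:370]
cv2.imwrite('pics/crop.png',cv2.resize(c,(660,600),interpolation=cv2.INTER_CUBIC))
E
```

```text
plaque top 248 c [ 383.4 -255.3] size [99.9 10.3] ang 86.5 z [0.0862 0.0919 0.0942]
offcut top 138 c [ 452.6 -263. ] size [67.   8.9] ang 89.6 z [0.0552 0.0582 0.0606]
bench stand 1045 c [ 428.7 -265.1] size [ 85.9 146.5] ang 71.0 z [0.0247 0.0301 0.0327]
A top 310 c [ 677.7 -139.6] size [ 11.7 100. ] ang 23.4 z [0.1375 0.1492 0.152 ]
B top 272 c [ 555.9 -192.2] size [10.1 99.6] ang 23.4 z [0.1432 0.1498 0.1522]
disc 3990 c [ 617.3 -164.8] size [211.9 209.7] ang 70.1 z [0.0557 0.0583 0.0609]
rack 1589 c [ 605.6 -169. ] size [150.3  98.7] ang 22.5 z [0.0832 0.0882 0.0914]
knob 189 c [559.9 -29.2] size [30.  53.4] ang 39.2 z [0.0511 0.06   0.064 ]
tin 913 c [431.9  57. ] size [75. 76.] ang 0.1 z [0.0387 0.0469 0.0498]
bracket 96 c [575.4 -67.4] size [45.  67.6] ang 68.1 z [0.0602 0.0689 0.0726]
bench z -0.3381811191818413 [ 0.52134189 -0.40821843  0.00315196]
```

View pics/crop.png

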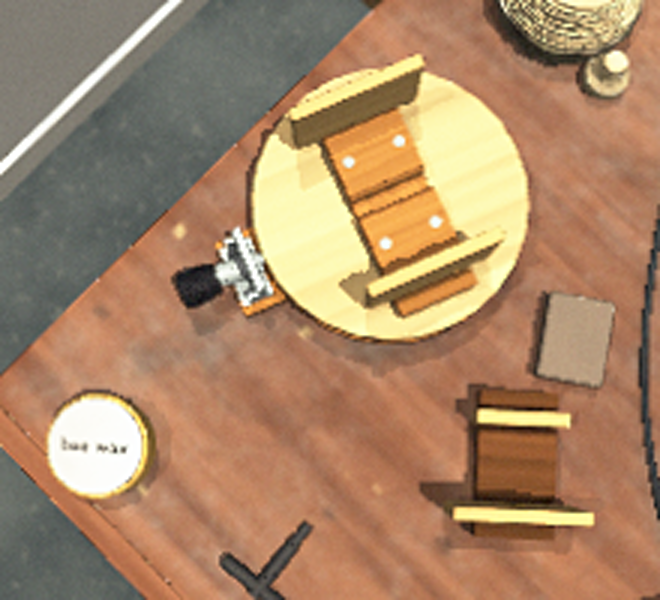

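The crop shows three slots: plaques in the two outer ones and the middle one empty. Heights and sizes match the spec: plaque top 92 mm, outer plaques 132 mm apart, disc 210 mm. Next I'll compute the moves.

```bash
cat >> h.py <<'E'
from scipy.spatial.transform import Rotation as R
def delta(p_mm,yaw):
    o=robot.get_obs(); r0=R.from_euler('xyz',o['ee_rot']); r1=R.from_euler('xyz',[180,0,yaw],degrees=True)
    print('pos',(o['tool_pos']*1000).round(1),'rpy',np.degrees(o['ee_rot']).round(2),'t',o['time'],'F',o['wrist_force'].round(1),'w',round(o['width'],4))
    print('rot',(r0.inv()*r1).as_rotvec(degrees=True).round(2),'shift',r0.inv().apply(np.array(p_mm)-o['tool_pos']*1000).round(1))
E
python3 - <<'E'
from h import *
delta([383.4,-255.3,150],86.5)
E
```

```text
pos [ 164.9 -524.2  204.5] rpy [-1.7989e+02 -1.0000e-02  1.7460e+01] t 0.1 F [ 0.5  0.8 -1. ] w 0.094
rot [ -0.09  -0.08 -69.04] shift [ 289.1 -190.8   54.9]
```

arm_command:
  targets: [0,0,-69,289,-191,20,-0.3,0,0,-69,289,-191,20,-0.3,0,0,-69,289,-191,20,-0.3,0,0,-69,289,-191,20,0.1,0,0,-69,289,-191,20,0.1,0,0,-69,289,-191,20,0.1,0,0,-69,289,-191,20,0.1,0,0,-69,289,-191,55,0.1,0,0,-69,289,-191,55,0.1,0,0,-69,289,-191,55,0.1,0,0,-69,289,-191,55,0.1,0,0,-69,289,-191,55,0.1]

```text
time: 1.3
tool_pos: [0.3835, -0.2572, 0.152]
ee_rot: [3.14, 0.002, 1.506]
wrist_force: [0.4, 0.5, 0.9]
width: 0.0419
finger_force: 0.0
```

```bash
python3 - <<'E'
from h import *
delta([383.4,-255.3,52],86.5)
for n in('top','side'): s=snap(n); 
a=load('top')['color'][190:340,250:420]; b=load('side')['color'][140:300,120:320]
f=lambda c:cv2.cvtColor(cv2.resize(c,(390,400),interpolation=cv2.INTER_CUBIC),cv2.COLOR_RGB2BGR)
cv2.imwrite('pics/above.png',np.hstack([f(a),f(b)]))
E
```

```text
pos [ 383.5 -257.2  152. ] rpy [1.7988e+02 1.0000e-01 8.6270e+01] t 1.3 F [0.4 0.5 0.9] w 0.0419
rot [ 0.12  0.1  -0.23] shift [  2.   -0.5 100. ]
```

View pics/above.png

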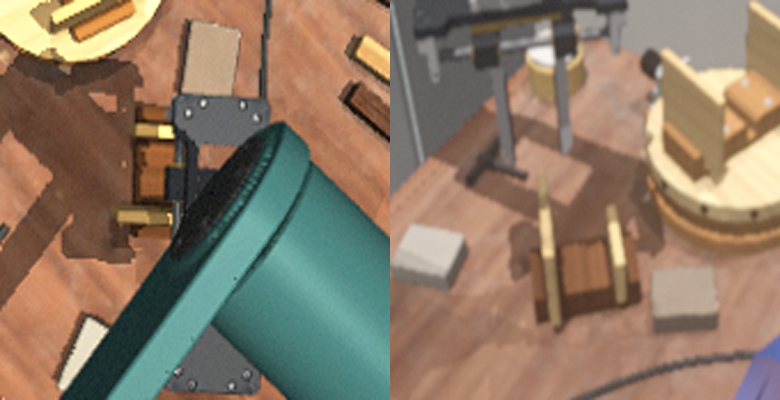

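The fingers straddle the plaque's line (side crop about (535,130)), so I'll descend and close.

arm_command:
  targets: [0,0,0,2,0,50,0.1,0,0,0,2,0,75,0.1,0,0,0,2,0,100,0.1,0,0,0,2,0,100,0.1,0,0,0,2,0,100,1,0,0,0,2,0,100,1,0,0,0,2,0,100,1,0,0,0,2,0,100,1,0,0,0,2,0,100,1,0,0,0,2,0,100,1]

```text
time: 2.4
tool_pos: [0.3841, -0.2543, 0.0516]
ee_rot: [3.14, 0.001, 1.509]
wrist_force: [-0.5, 0.4, 4.1]
width: 0.0099
finger_force: 30.0
```

arm_command:
  targets: [0,0,0,0,0,-20,1,0,0,0,0,0,-50,1,0,0,0,0,0,-90,1,0,0,0,0,0,-130,1,0,0,0,0,0,-165,1,0,0,0,0,0,-165,1,0,0,0,0,0,-165,1]

```text
time: 3.1
tool_pos: [0.3836, -0.2538, 0.2154]
ee_rot: [3.141, 0.0, 1.509]
wrist_force: [0.2, 0.4, -2.3]
width: 0.0098
finger_force: 30.0
```

```bash
python3 - <<'E'
from h import *
delta([616.8,-165.5,215],113.4)
E
```

```text
pos [ 383.6 -253.8  215.4] rpy [1.7997e+02 3.0000e-02 8.6460e+01] t 3.1 F [ 0.2  0.4 -2.3] w 0.0098
rot [ 2.000e-02  3.000e-02 -2.694e+01] shift [102.5 227.3   0.4]
```

arm_command:
  targets: [0,0,-3,10,23,0,1,0,0,-6,23,50,0,1,0,0,-10,38,85,0,1,0,0,-14,54,120,0,1,0,0,-18,70,155,0,1,0,0,-22,85,190,0,1,0,0,-25,97,215,0,1,0,0,-27,102,227,0,1,0,0,-27,102,227,0,1,0,0,-27,102,227,0,1,0,0,-27,102,227,0,1]

```text
time: 4.2
tool_pos: [0.6152, -0.1663, 0.2144]
ee_rot: [-3.14, -0.001, 1.979]
wrist_force: [-0.1, -0.1, -1.4]
width: 0.0098
finger_force: 30.0
```

```bash
python3 - <<'E'
from h import *
delta([616.8,-165.5,130],113.4)
for n in('top','side'): s=snap(n); 
a=load('top')['color'][90:260,200:370]; b=load('side')['color'][80:250,220:390]
f=lambda c:cv2.cvtColor(cv2.resize(c,(400,400),interpolation=cv2.INTER_CUBIC),cv2.COLOR_RGB2BGR)
cv2.imwrite('pics/hover.png',np.hstack([f(a),f(b)]))
E
```

```text
pos [ 615.2 -166.3  214.4] rpy [-1.7989e+02 -7.0000e-02  1.1339e+02] t 4.2 F [-0.1 -0.1 -1.4] w 0.0098
rot [-0.11 -0.07 -0.01] shift [-0.   1.9 84.4]
```

View pics/hover.png

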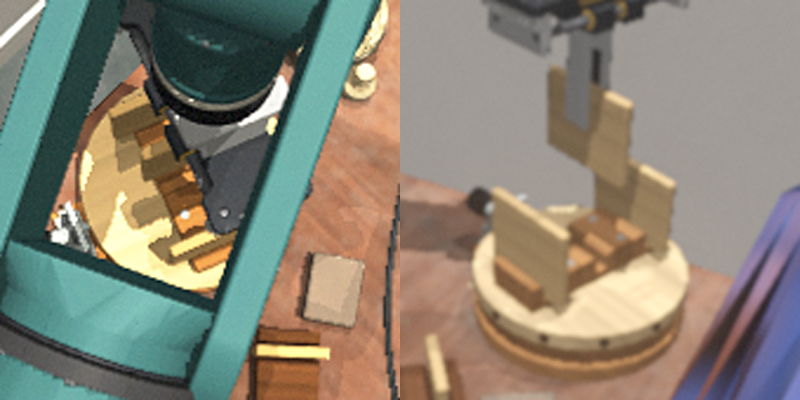

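The plaque hangs upright above the middle slot (side crop (590,120)). I'll measure its offset relative to the two neighbours in the same view.

```bash
python3 - <<'E'
from h import *
s=load('side');P=cloud(s)[80:250,220:390].reshape(-1,3)*1000
a=np.radians(23.4);X=np.array([np.cos(a),np.sin(a)]);Y=np.array([-X[1],X[0]])
L=np.c_[(P[:,:2]-[616.8,-165.9])@X,(P[:,:2]-[616.8,-165.9])@Y,P[:,2]]
for n,x0,z0,z1 in(('B',-66,110,144),('held',0,182,205),('A',66,115,144)):
    Q=L[(abs(L[:,0]-x0)<14)&(abs(L[:,1])<60)&(L[:,2]>z0)&(L[:,2]<z1)]
    f=np.polyfit(Q[:,1],Q[:,0],1); g=np.polyfit(Q[:,2],Q[:,0],1)
    print(n,len(Q),'xmed',np.median(Q[:,0]).round(2),'slope deg',np.degrees(np.arctan([f[0],g[0]])).round(2),'y',np.percentile(Q[:,1],[1,99]).round(1))
Q=L[(abs(L[:,0])<14)&(abs(L[:,1])<60)&(L[:,2]>150)]; print('held bottom z',np.percentile(Q[:,2],[0.5,2]))
E
```

```text
B 427 xmed -69.89 slope deg [-1.01  0.31] y [-49.2  47.6]
held 339 xmed -6.51 slope deg [-0.95  0.06] y [-50.5  46.8]
A 255 xmed 62.22 slope deg [-1.66  0.9 ] y [-49.1  46.3]
held bottom z [178.90256404 180.80071138]
```

arm_command:
  targets: [0,0,0,0.6,2.3,20,1,0,0,0,0.6,2.3,50,1,0,0,0,0.6,2.3,75,1,0,0,0,0.6,2.3,80,1,0,0,0,0.6,2.3,84,1,0,0,0,0.6,2.3,88,1,0,0,0,0.6,2.3,92,1,0,0,0,0.6,2.3,96,1,0,0,0,0.6,2.3,99,1,0,0,0,0.6,2.3,99,1]

```text
time: 5.3
tool_pos: [0.6181, -0.1644, 0.1161]
ee_rot: [-3.141, -0.0, 1.98]
wrist_force: [-0.5, -0.3, -0.7]
width: 0.0097
finger_force: 30.0
```

arm_command:
  targets: [0,0,0,0,0,2,1,0,0,0,0,0,4,1,0,0,0,0,0,5.5,1,0,0,0,0,0,6.5,1,0,0,0,0,0,6.5,1,0,0,0,0,0,6.5,1]

```text
time: 5.9
tool_pos: [0.6183, -0.1645, 0.11]
ee_rot: [3.141, 0.0, 1.98]
wrist_force: [-0.6, 0.1, -0.6]
width: 0.0099
finger_force: 30.0
```

arm_command:
  targets: [0,0,0,0,0,1,1,0,0,0,0,0,1,1,0,0,0,0,0,2,1,0,0,0,0,0,2,1]

```text
time: 6.3
tool_pos: [0.6185, -0.1645, 0.1096]
ee_rot: [3.141, 0.001, 1.98]
wrist_force: [-2.9, 0.7, 4.4]
width: 0.0093
finger_force: 30.0
```

It touched the floor at the expected height. Next I'll release with a small opening and go straight up.

arm_command:
  targets: [0,0,0,0,0,1,0.4,0,0,0,0,0,1,0.4,0,0,0,0,0,1,0.4,0,0,0,0,0,1,0.4,0,0,0,0,0,-20,0.4,0,0,0,0,0,-50,0.4,0,0,0,0,0,-90,0.4,0,0,0,0,0,-120,0.4,0,0,0,0,0,-120,0.4]

```text
time: 7.2
tool_pos: [0.6205, -0.1653, 0.2345]
ee_rot: [3.133, 0.008, 1.98]
wrist_force: [0.1, -0.3, 0.4]
width: 0.0284
finger_force: 0.0
```

```bash
python3 - <<'E'
from h import *
s=snap('side');P=cloud(s)[80:250,220:390].reshape(-1,3)*1000
a=np.radians(23.4);X=np.array([np.cos(a),np.sin(a)]);Y=np.array([-X[1],X[0]])
L=np.c_[(P[:,:2]-[616.8,-165.9])@X,(P[:,:2]-[616.8,-165.9])@Y,P[:,2]]
for n,x0 in(('B',-66),('mid',0),('A',66)):
    Q=L[(abs(L[:,0]-x0)<14)&(abs(L[:,1])<60)&(L[:,2]>115)&(L[:,2]<170)]
    q=Q[Q[:,2]<144]
    print(n,len(Q),'xmed',np.median(q[:,0]).round(2),'tilt',np.degrees(np.arctan(np.polyfit(q[:,2],q[:,0],1)[0])).round(2),'y',np.percentile(Q[:,1],[1,99]).round(1),'ztop',np.percentile(Q[:,2],[95,99]).round(1))
# knob by black mask in top view of start (load top is hover; retake)
kx=np.array([616.8,-165.6])+161*Y; print('knob exp',kx)
s=snap('top');v=s['color'].max(2); P=cloud(s)*1000
m=np.zeros(v.shape,bool); m[175:212,195:228]=v[175:212,195:228]<70
Q=P[m];Q=Q[(Q[:,2]>45)&(Q[:,2]<68)]; r=cv2.minAreaRect(Q[:,:2].astype(np.float32));print('knob',len(Q),r,(Q[:,:2]-[616.8,-165.6]).mean(0)@np.c_[X,Y],np.percentile(Q[:,2],95))
delta([*kx,150],113.4)
cv2.imwrite('pics/rel.png',cv2.cvtColor(np.hstack([cv2.resize(s['color'][160:280,150:270],(400,400)),cv2.resize(load('side')['color'][80:250,220:390],(400,400))]),cv2.COLOR_RGB2BGR))
E
```

```text
B 574 xmed -69.95 tilt 0.45 y [-48.8  48.6] ztop [152.4 153. ]
mid 582 xmed -2.79 tilt 0.45 y [-49.8  48.1] ztop [152.2 153. ]
A 566 xmed 62.2 tilt -0.36 y [-49.1  49.2] ztop [152.5 153.2]
knob exp [552.85918961 -17.84150526]<stdin>:13: RuntimeWarning: Mean of empty slice.
  ret = um.true_divide(
Traceback (most recent call last):
IndexError: index -1 is out of bounds for axis 0 with size 0
```

The plaque is seated: its top is level with the neighbours and it is centred to about 1 mm. Next I'll locate the knob in the first top picture.

```bash
python3 - <<'E'
from h import *
a=np.radians(23.4);X=np.array([np.cos(a),np.sin(a)]);Y=np.array([-X[1],X[0]])
s=load('top');v=cv2.imread('pics/top0.png').max(2)
m=np.zeros(v.shape,np.uint8); m[180:208,200:229]=v[180:208,200:229]<60
n,l,st,c=cv2.connectedComponentsWithStats(m);i=1+st[1:,4].argmax();print(st[i],c[i])
vv,uu=np.where(l==i); Q=onplane(s,np.c_[uu,vv],.056)[:,:2]*1000
L=(Q-[616.8,-165.6])@np.c_[X,Y]; print('local',np.percentile(L,[2,50,98],axis=0).round(1).tolist())
delta([*(np.array([616.8,-165.6])+161*Y),150],113.4)
E
```

```text
[209 188  15  14 139] [215.53956835 194.61870504]
local [[-13.2, 144.6], [-0.3, 158.7], [12.2, 172.1]]
pos [ 618.6 -164.6  228.4] rpy [1.7994e+02 6.0000e-02 1.1346e+02] t 7.3 F [-0.6 -1.2 -0.5] w 0.028
rot [0.06 0.06 0.06] shift [160.9  -1.9  78.2]
```

arm_command:
  targets: [0,0,0,40,-2,0,0.4,0,0,0,80,-2,0,0.2,0,0,0,120,-2,0,-0.3,0,0,0,150,-2,10,-0.3,0,0,0,161,-2,50,-0.3,0,0,0,161,-2,90,-0.3,0,0,0,161,-2,130,-0.3,0,0,0,161,-2,145,-0.3,0,0,0,161,-2,145,-0.3,0,0,0,161,-2,145,-0.3]

```text
time: 8.3
tool_pos: [0.5528, -0.0178, 0.0836]
ee_rot: [3.141, 0.0, 1.98]
wrist_force: [1.1, -0.3, 1.4]
width: 0.0611
finger_force: 0.0
```

```bash
python3 - <<'E'
from h import *
a=np.radians(23.4);Y=np.array([-np.sin(a),np.cos(a)])
delta([*(np.array([616.6,-165.6])+161*Y),30],113.4)
s=snap('side');t=snap('top');f=lambda c:cv2.resize(c,(400,400),interpolation=cv2.INTER_CUBIC)
cv2.imwrite('pics/kn.png',cv2.cvtColor(np.hstack([f(t['color'][120:280,150:310]),f(s['color'][80:240,190:350])]),cv2.COLOR_RGB2BGR))
E
```

```text
pos [552.8 -17.8  83.6] rpy [1.7997e+02 2.0000e-02 1.1345e+02] t 8.3 F [ 1.1 -0.3  1.4] w 0.0611
rot [0.03 0.02 0.05] shift [ 0.1 -0.2 53.6]
```

View pics/kn.png

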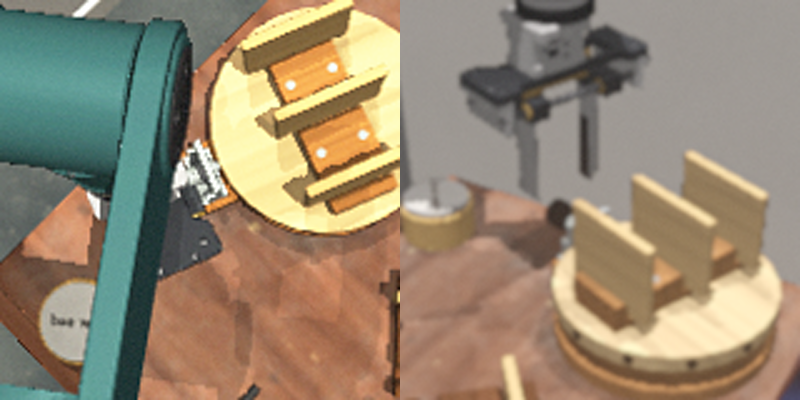

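The three plaques stand parallel in the rack, and the fingers straddle the knob at side crop (562,212). I'll descend and grip.

arm_command:
  targets: [0,0,0,0,0,20,-0.3,0,0,0,0,0,38,-0.3,0,0,0,0,0,54,-0.3,0,0,0,0,0,54,-0.3,0,0,0,0,0,54,1,0,0,0,0,0,54,1,0,0,0,0,0,54,1,0,0,0,0,0,54,1,0,0,0,0,0,54,1]

```text
time: 9.3
tool_pos: [0.5538, -0.0173, 0.0298]
ee_rot: [3.138, 0.001, 1.98]
wrist_force: [2.8, 0.5, 0.8]
width: 0.0272
finger_force: 30.0
```

arm_command:
  targets: [0,0,0,3,0,0,1,0,0,0,6,0,0,1,0,0,0,9,0,0,1,0,0,0,11,0,0,1,0,0,0,13,0,0,1,0,0,0,13,0,0,1,0,0,0,13,0,0,1]

```text
time: 10.0
tool_pos: [0.5499, -0.0084, 0.0299]
ee_rot: [3.138, 0.008, 1.98]
wrist_force: [6.7, -6.5, -3.3]
width: 0.0275
finger_force: 30.0
```

```bash
python3 - <<'E'
from h import *
delta([553.8,-17.3,29.8],113.4)
print(R.from_euler('xyz',robot.get_obs()['ee_rot']).inv().apply(robot.get_obs()['wrist_force']))
E
```

```text
pos [549.9  -8.4  29.9] rpy [179.78   0.44 113.44] t 10.0 F [ 6.7 -6.5 -3.3] w 0.0275
rot [0.22 0.44 0.04] shift [-9.7  0.   0.1]
[-8.5745538   3.56333626  3.36887437]
```

arm_command:
  targets: [0,0,0,2,0,0,1,0,0,0,4,0,0,1,0,0,0,6,0,0,1,0,0,0,7,0,0,1,0,0,0,7,0,0,1,0,0,0,7,0,0,1,0,0,0,7,0,0,1]

```text
time: 10.7
tool_pos: [0.5482, -0.0045, 0.0299]
ee_rot: [3.137, 0.013, 1.979]
wrist_force: [9.2, -10.8, -4.6]
width: 0.0271
finger_force: 30.0
```

```bash
python3 - <<'E'
from h import *
delta([553.8,-17.3,29.8],113.4)
print(R.from_euler('xyz',robot.get_obs()['ee_rot']).inv().apply(robot.get_obs()['wrist_force']))
E
```

```text
pos [548.2  -4.5  29.9] rpy [179.76   0.72 113.41] t 10.7 F [  9.2 -10.8  -4.6] w 0.0271
rot [0.24 0.72 0.01] shift [-14.    0.    0.3]
[-13.50040173   4.0996667    4.76907584]
```

It has travelled 14.0 mm and the force is above the spring's 10 N, so it is at the stop. One final look before handing in.

```bash
python3 - <<'E'
from h import *
s=snap('side');t=snap('top');f=lambda c:cv2.resize(c,(400,400),interpolation=cv2.INTER_CUBIC)
cv2.imwrite('pics/fin.png',cv2.cvtColor(np.hstack([f(t['color'][120:280,150:310]),f(s['color'][100:230,190:320])]),cv2.COLOR_RGB2BGR))
delta([553.8,-17.3,29.8],113.4)
P=cloud(s)[80:250,220:390].reshape(-1,3)*1000
a=np.radians(23.4);X=np.array([np.cos(a),np.sin(a)]);Y=np.array([-X[1],X[0]])
L=np.c_[(P[:,:2]-[616.8,-165.9])@np.c_[X,Y],P[:,2]]
for x0 in(-66,0,66):
    Q=L[(abs(L[:,0]-x0)<14)&(abs(L[:,1])<60)&(L[:,2]>115)]; print(np.median(Q[:,0]).round(1),np.percentile(Q[:,1],[1,99]).round(1),np.percentile(Q[:,2],97).round(1))
E
```

```text
pos [548.2  -4.4  29.9] rpy [179.76   0.72 113.41] t 10.8 F [  8.5 -11.9  -4.7] w 0.0268
rot [0.24 0.72 0.01] shift [-14.    0.    0.2]
-69.7 [-49.   47.6] 152.6
-2.6 [-49.8  48.2] 152.7
62.2 [-48.9  48.6] 152.8
```

View pics/fin.png

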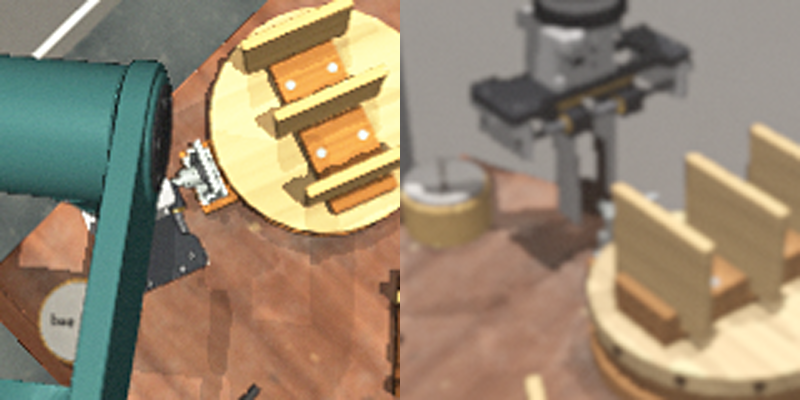

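The knob is held back, with its shaft visible at top crop (185,178). The plaques and the disc have not moved, so I'm handing in.

```bash
python3 -c "
from bench import robot; print(robot.close_job())"
```

```text
the job is handed in; nothing more can be done
None
```

The sanded plaque stands fully down in the middle slot, centred to about 1 mm and released, and the arm is holding the plunger's knob at its stop (14 mm drawn); the job was handed in at about 11 s, and the outer plaques, the only bystanders I re-measured, had not moved.

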